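Cam-lock a vial tray against its seal

TASK

Push the white vial tray into its dock until its front lightly meets the rubber seal and the pin of its draw bolt stands inside the open mouth of the steel cam disc. Then turn the disc clockwise by its black thumb post, about half a turn, until the hook has drawn the bolt in and you feel it come up firmly tight; stop there without forcing it on and crushing the seal, and let go. Leave the tray in its rails and the other things on the dock and bench standing where they are.

Things in the scene. Friction and masses are not known exactly. Their poses are not given: they have to be found in the camera images.
- dock: Fixed aluminium base plate 300 x 160 x 6 mm on the bench, with two white rails (14 mm high) between which the tray slides. Origin on the bench; x = the direction in which the tray is pushed in, z up. The plate spans x -170 to +130 mm; the cam axis is at x = +80, y = 0.
- seal: Two white blocks on the dock (8 x 26 x 26 mm, y +-25 mm) carrying rubber pads on their tray side. Origin between them, at dock x +32 mm. The pads' face is nominally at dock x +24 mm, but wear shifts it up to 3.5 mm either way, unseen in the measured pose. Pads yield 1 mm per 16 N. Right at 8 to 22 N of press from the tray (aim at 14); spoilt above 40 N.
- cam_axis (a point): Point on the upright axis of the steel cam disc (76 mm across), at the top of the disc plate, 12 mm above the bench. On the disc a 12 mm hub, 6 mm high, and a raised hook wall, top 26 mm above the bench, with an open mouth. Inner radius of the wall where the pin bears: 29.5 mm at cam angle 0.8, 27 mm at 2.0, then 4.5 mm less per rad.
- cam (a joint): Cam disc angle, rad, growing clockwise seen from above. At 0 the mouth faces the tray; the pin enters freely from -0.5 to +0.1 (it starts within -0.45 to 0.05). Turned on, the hook passes behind the pin and pulls it towards the axis. Depending on the seal's wear it comes tight somewhere from 2.1 to 3.9; end stop 4.15. It stays where it is left.
- cam_post (a point): Top centre of the upright black thumb post on a lug of the disc: 12 mm diameter, 40 mm from the axis, top 70 mm above the bench; its sleeve (from 22 mm up) spins freely. At cam angle 0 it stands 1.3 rad clockwise from the direction axis-to-tray. Pushed round it takes about 1 N idle, then some 0.6 N per N of seal press: 7 to 11 N when right, rising 25 N per rad. Tips 40 mm above the bench clear the bolt.
- tray: Loose white tray 90 x 80 mm, about 0.6 kg, with eleven capped vials fixed in it (tops 58 mm above the bench); slides on the dock between the rails, 1.5 mm play each side. Origin under its centre, 6 mm above the bench; x = push direction; front face 45 mm ahead of the origin. It starts pulled out 29 to 64 mm from the nominal seal face.
- bolt_pin (a point): Top of the draw bolt's pin: 8 mm steel pin hanging from a flat bar (14 mm wide, top 34 mm above the bench) that sticks out of the tray's front; 81 mm ahead of the tray's origin, 36 mm ahead of its front face; it reaches down to 14 mm above the bench. With the tray just touching the seal it is 16.5 to 23.5 mm from the cam axis.
- push_tab (a point): Middle of the upper edge of the rear face of the upright white push tab behind the tray: 40 mm wide, 8 mm thick, top 56 mm above the bench; 83 mm behind the tray's origin. Sliding the tray in takes 5 to 10 N; the push rises steeply (10 N per mm) on meeting the seal.
- vial_a: Loose capped vial, 16 mm diameter, 46 mm high, standing on the dock's plate beside the left rail; leave it. Origin under its foot.
- vial_b: Loose vial like vial_a, beside the right rail; leave it.
- vial_c: Loose capped vial, 16 mm diameter, 46 mm high, on the bench to the left; leave it.
- vial_d: Loose capped vial, 16 mm diameter, 46 mm high, on the bench to the right; leave it.
- gel: Clear hand-gel bottle, 56 mm diameter, 110 mm high, on the bench to the left; leave it.
- tape_roll: Grey roll of tape, 64 mm across, 20 mm high, lying on the right; leave it.
There are look-alikes about, which are no part of the job. Of the things like the tray, leave any that is orange or purple; of the rest the smaller one is meant.

How it is judged:
On the way, in this order (a step that is already met when the one before it is completed fails the run):
1. the tray is pushed in to the seal, with the bolt pin in the cam's open mouth (horizontal distance between bolt_pin and cam_axis below 0.0255 m and value of joint cam below 0.4 rad), for 0.2 s.
2. the cam is turned and its hook has drawn the bolt tight on the seal (value of joint cam above 1.7 rad and contact force between tray and seal above 8 N), for 0.2 s.
At the end, for the whole second after the job is handed in: The cam is turned past 1.7 rad with its hook holding the bolt pin within 24.5 mm of the cam axis, and the tray presses on the seal with 8 to 22 N and is at rest (all of step 2 and contact force between tray and seal below 22 N and horizontal distance between bolt_pin and cam_axis below 0.0245 m and linear speed of tray below 0.01 m/s); the robot touches nothing.
It fails at once if the seal is crushed (over 40 N) (contact force between tray and seal above 40 N).
It fails at once if one of the other loose things is shifted by over 20 mm or a vial or the bottle is tipped over (distance of any of vial_a, vial_b, vial_c, vial_d, gel, tape_roll from where it was at the start of the episode above 0.02 m or angle between any of vial_a, vial_b, vial_c, vial_d, gel's own z axis and vertical above 0.5 rad).
It fails at once if the tray is lifted out of its rails (z of tray in the frame of dock above 0.02 m).
It also fails if it takes over 72 s, if anything falls off the work surface, if the arm or the gripper's body presses on something with over 40 N, if the wrist force passes 120 N, or if a joint passes its speed limit or range.

ROBOT

A 6-joint arm with a two-finger parallel gripper is mounted at the origin on the work surface. World frame = base frame: x ahead of the robot, y to its left, z up, the work surface at z = 0. Lengths are in m, angles in rad, forces in N, time in s.
With the tool pointing down it reaches from about 0.4 to 0.825 m from the base axis. Payload 7 kg.
Tool frame: the origin (TCP) lies at the centre of the arm's flange, where the gripper is bolted on; the fingertips stand 178 mm ahead of it and the grasp point (between the pads) lies 159 mm ahead of it; x points along the fingers, y is the direction in which the jaws open and shut, and the axes are right-handed (so a half turn about x gives the same grasp; the last joint's range is limited). The gripper opens to 88 mm and grips with 3 to 60 N. Pads are 19 mm wide; open, the fingers measure 130 mm over their backs; the gripper's body (78 mm by 193 mm) begins 47 mm behind the grasp point.
Start: joints at [0.288, 0.359, 0.012, 0, -1.224, -0.288], TCP at [0.675, -0, 0.405] pointing down, gripper open.
Joint ranges: [-3.07, 3.07], [-1.43, 2.12], [-1.02, 1.25], [-3.03, 1.67], [-3.05, -0], [-3.03, 3.03]. Speed limits (rad/s): [2.39, 2.39, 3.01, 3.14, 3.14, 3.14].

INTERFACE

Orientations are given as [roll, pitch, yaw] about the fixed x, y, z axes, in that order (R = Rz(yaw) Ry(pitch) Rx(roll)).
In Python, from station import status, viewer, arm gives the robot as it stands. The module is installed in compiled form; this text tells all that it offers.
- The arm moves only by the tool apply_moves, never from a script. Its argument "commands" is a list of rows, each an object of numbers: "dx", "dy", "dz": the shift along the world's x, y, z in mm; "spin": the turn about the world's z in degrees; "hand": the closure, from 0 (fully open) to 1 (shut). A call has exactly 5 rows; each row shifts and turns the commanded pose from where the row before left it; what a row does not reach is not made up. A row lasts 1/8 s, in which the tool goes at most 62.5 mm and 10.7 degrees, less where a joint would pass 70% of its speed; a pose out of reach is approached as far as the arm can. A call is refused whole if a number of a shift passes 62.5 or a number of a turn 10.7, either way. A call with a gripper value outside its range is refused whole. The fingers move at their own pace and stop on an object; "grip_force" is the grip in N (left out, the last holds). Time passes only in rows, so rows that do not move let the fingers close, or fill a call up. It gives the time, the measured TCP pose, the force and the opening at its end, in the units of the state.
- status.get_state(): the state, without advancing time (a new reading comes with each control period).
- viewer.grab_frame(name): name is "scene" or "side" or "wrist"; returns the picture (480x640x3 uint8, red, green, blue); there is no depth.
- viewer.camera_info(name): a dict with "fx", "fy", "cx", "cy" (pixels), "eye" and "attitude" of the camera in the world; the wrist camera has in their place "T_tool_cam" (4x4, takes a point from camera to tool coordinates, whose origin is the TCP and whose axes are the tool frame's). Camera axes: x right, y up, looking along -z (the intrinsics and any distortion apply to the point x, -y, -z); pixel columns grow to the right and rows downward; lengths in m; the calibration is good to about 2 mm. The wrist camera is an equidistant fisheye: a pixel r from the principal point sees the ray r / f radians off the axis. A picture is of the moment at which its call begins: read the wrist's pose just before it. camera_info takes no time and is no camera call.
- arm.job_done(): hands the job in, once; it reports no verdict.
The state is a dict: "t": time; "q": joint angles; "qd": joint speeds; "joint_efforts": joint torques, N m; "eef_pos": TCP position; "ee_rot": TCP orientation; "force": force on the tool from outside, world axes, zero at the start; "moment": the same for the moment, N m; "width": finger opening in m.
Only numpy, scipy, OpenCV 4.12 (cv2) and the standard library are available. Lean on these libraries where they do the work, as an engineer would, in place of code of your own. Each camera call takes 0.05 s, during which the arm holds its last target.

## Working session

There is one attempt and no reset: what is moved stays moved. The work goes in short steps, Python scripts to look and compute and a tool call to move; the robot and the scene stay as the last step left them, time stands still between calls to the robot, and variables do not carry over. Pictures are saved under pics/ and viewed, and the job is handed in when it is done.

Besides the shell and the picture viewer there is one more tool, called after "Request:" as name(argument=value, ...), one argument or row to a line, values as JSON. apply_moves: Moves the arm, as the interface text tells. Its arguments: {"type":"object","properties":{"commands":{"type":"array","items":{"type":"object","properties":{"dx":{"type":"number"},"dy":{"type":"number"},"dz":{"type":"number"},"spin":{"type":"number"},"hand":{"type":"number"}}}},"grip_force":{"type":"number"}},"required":["commands"]}

```bash
mkdir -p pics
python3 - <<'E'
from station import status, viewer
import cv2
print(status.get_state())
for n in ("scene","side","wrist"):
    print(n,viewer.camera_info(n))
    cv2.imwrite(f"pics/{n}0.png",viewer.grab_frame(n)[:,:,::-1])
E
```

```text
{'t': 0.0, 'q': array([ 2.88104374e-01,  3.59365082e-01,  1.10477773e-02, -3.70765543e-04,
       -1.22412221e+00, -2.88114835e-01]), 'qd': array([ 1.70192159e-04, -9.87312002e-04, -1.39919335e-03, -7.39173274e-04,
        2.10969326e-04,  9.19716376e-05]), 'joint_efforts': array([-8.00930356e-04, -5.82726967e+01,  2.93058443e+01,  6.99745238e+00,
        6.93249181e-03, -2.06530804e-04]), 'eef_pos': array([6.74789534e-01, 1.27316778e-06, 4.03728016e-01]), 'ee_rot': array([ 1.64992263,  1.56911657, -3.06260307]), 'force': array([-1.12703364, -0.18014809,  0.83182056]), 'moment': array([-0.0628417 ,  0.01615566, -0.00123436]), 'width': 0.08779134636470573}
scene {'fx': 456.4741211165521, 'fy': 456.4741211165521, 'cx': 312.77736672290087, 'cy': 240.18569568160845, 'eye': array([ 1.04964234, -0.44215135,  0.58081824]), 'attitude': array([ 0.9857893 , -0.0200934 ,  0.89729232])}
side {'fx': 437.9612619466344, 'fy': 437.9612619466344, 'cx': 321.33555689407507, 'cy': 249.75384248763896, 'eye': array([-0.02718285, -0.48756915,  0.56651009]), 'attitude': array([ 0.94719917, -0.01489044, -0.76622948])}
wrist {'fx': 371.64829954431775, 'fy': 371.64829954431775, 'cx': 321.77097765987503, 'cy': 238.6557156184724, 'T_tool_cam': array([[-4.89126657e-05,  2.47183502e-01, -9.68968686e-01,
         1.97150895e-02],
       [ 9.99999998e-01,  3.73443156e-05, -4.09525792e-05,
        -1.70916435e-04],
       [ 2.60626704e-05, -9.68968686e-01, -2.47183504e-01,
        -6.56353785e-02],
       [ 0.00000000e+00,  0.00000000e+00,  0.00000000e+00,
         1.00000000e+00]])}
```

View pics/scene0.png

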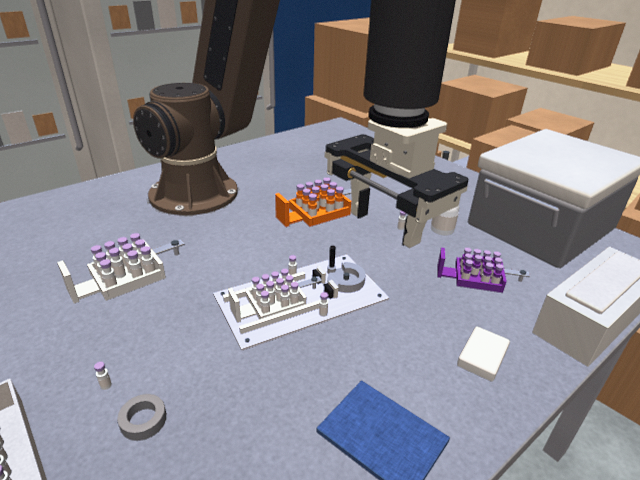

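View pics/side0.png

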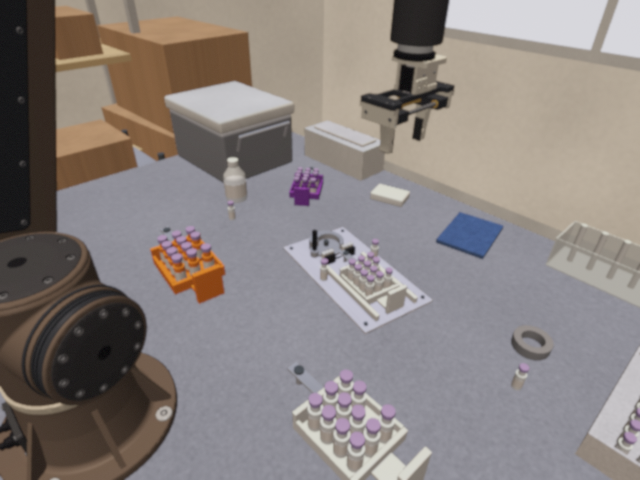

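View pics/wrist0.png

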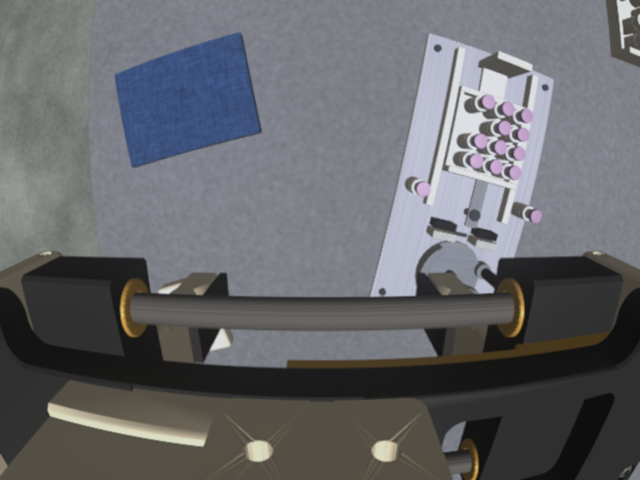

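```bash
cat > h.py <<'E'
from station import status, viewer
import numpy as np, cv2
from scipy.spatial.transform import Rotation as R
def cam(n,st=None):
    c=viewer.camera_info(n)
    if n=="wrist":
        st=st or status.get_state()
        T=np.eye(4);T[:3,:3]=R.from_euler('xyz',st['ee_rot']).as_matrix();T[:3,3]=st['eef_pos']
        T=T@np.array(c['T_tool_cam']);return c,T[:3,:3],T[:3,3]
    return c,R.from_euler('xyz',c['attitude']).as_matrix(),np.array(c['eye'])
def ray(n,u,v,st=None):
    c,M,e=cam(n,st)
    a=np.array([(u-c['cx'])/c['fx'],(v-c['cy'])/c['fy']])
    if n=="wrist":
        r=np.linalg.norm(a); d=np.array([*(a/r*np.sin(r)),np.cos(r)]) if r>0 else np.array([0,0,1.])
    else: d=np.array([*a,1.]);
    d=M@(d*[1,-1,-1]); return e,d/np.linalg.norm(d)
def onz(n,u,v,z,st=None):
    e,d=ray(n,u,v,st); return e+d*(z-e[2])/d[2]
def proj(n,p,st=None):
    c,M,e=cam(n,st); q=(M.T@(np.asarray(p)-e))*[1,-1,-1]
    if n=="wrist":
        rho=np.hypot(q[0],q[1]); t=np.arctan2(rho,q[2]); return c['cx']+c['fx']*t*q[0]/rho, c['cy']+c['fy']*t*q[1]/rho
    return c['cx']+c['fx']*q[0]/q[2], c['cy']+c['fy']*q[1]/q[2]
def tri(obs):
    A=np.zeros((3,3));b=np.zeros(3)
    for o in obs:
        e,d=ray(*o);P=np.eye(3)-np.outer(d,d);A+=P;b+=P@e
    return np.linalg.solve(A,b)
def crop(src,dst,x,y,w,h,s):
    im=cv2.imread(src)[y:y+h,x:x+w]; cv2.imwrite(dst,cv2.resize(im,None,fx=s,fy=s,interpolation=cv2.INTER_CUBIC))
E
python3 - <<'E'
from h import *
crop("pics/scene0.png","pics/sc.png",205,230,195,120,4)
crop("pics/side0.png","pics/sd.png",275,215,165,120,4.8)
crop("pics/wrist0.png","pics/wr.png",360,20,200,150,4)
crop("pics/wrist0.png","pics/wr2.png",360,160,200,150,4)
for u,v in((428,33),(553,78),(372,296)):print(onz("wrist",u,v,.006))
E
```

```text
[ 0.56377314 -0.19032297  0.006     ]
[ 0.40768122 -0.1603893   0.006     ]
[0.6187571  0.09648248 0.006     ]
```

View pics/sc.png

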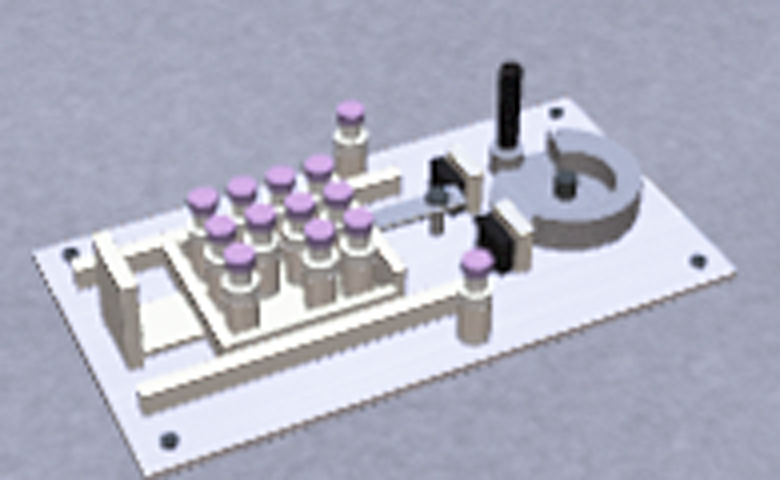

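View pics/sd.png

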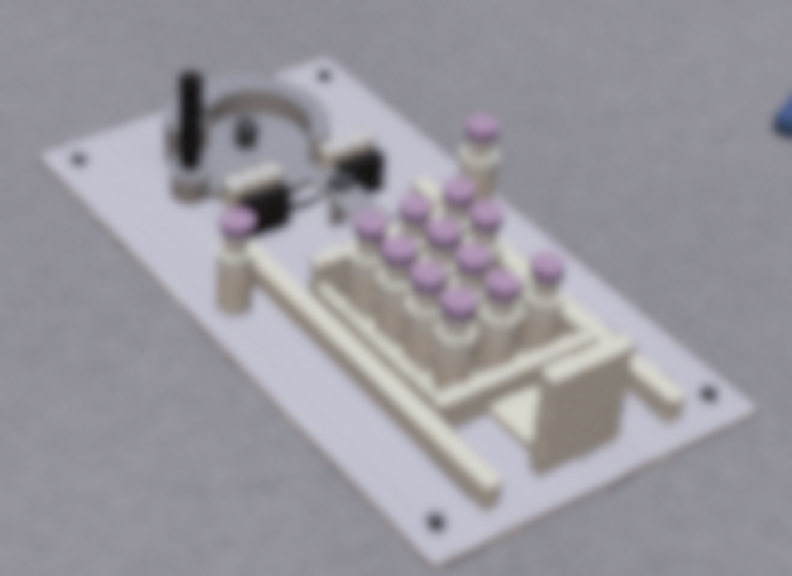

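View pics/wr.png

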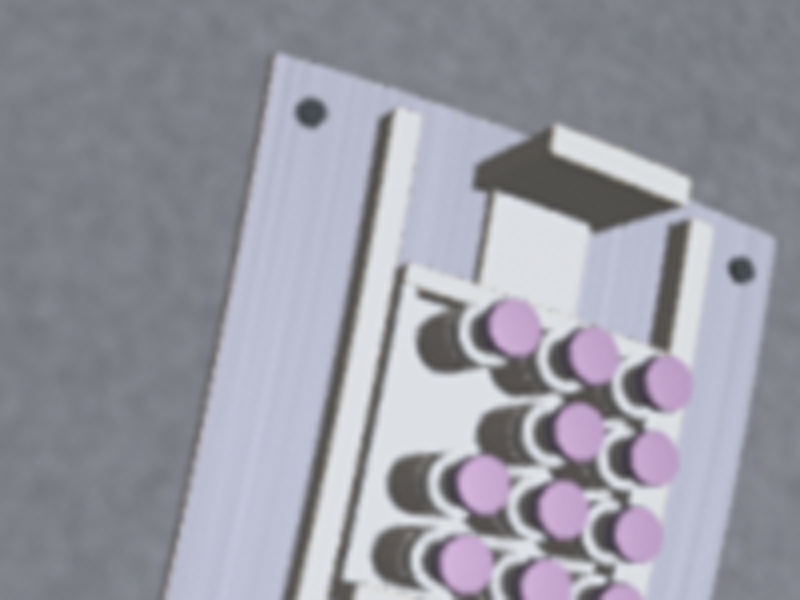

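View pics/wr2.png

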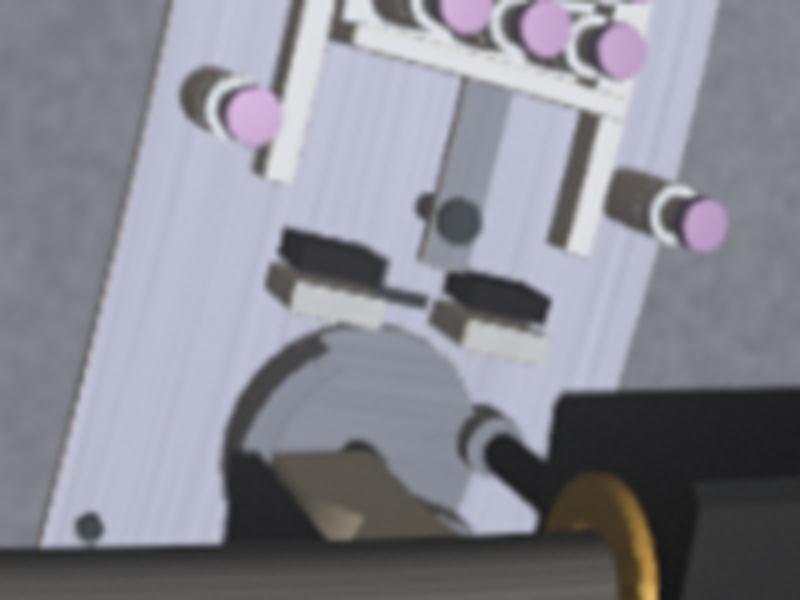

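```bash
cat > dock.py <<'E'
from h import *
C={(-170,80):[("scene",205+33/4,230+253/4),("side",275+435/4.8,215+563/4.8),("wrist",360+775/4,20+238/4)],
(-170,-80):[("scene",205+148/4,230+477/4),("side",275+755/4.8,215+408/4.8),("wrist",360+276/4,20+53/4)],
(130,-80):[("scene",205+738/4,230+270/4),("side",275+328/4.8,215+55/4.8)],
(130,80):[("scene",205+568/4,230+97/4),("side",275+40/4.8,215+155/4.8)]}
def fit(cams):
    A=[];b=[];l=[]
    for k,o in C.items():
        for (n,u,v) in o:
            if n in cams:
                p=onz(n,u,v,.006);x,y=np.array(k)/1e3
                A+= [[x,-y,1,0],[y,x,0,1]];b+=[p[0],p[1]];l.append((n,k))
    s=np.linalg.lstsq(np.array(A),np.array(b),rcond=None)[0]
    r=(np.array(A)@s-b).reshape(-1,2)*1e3
    return s,r,l
if __name__=="__main__":
  for cams in (("scene",),("side",),("scene","side","wrist")):
    s,r,l=fit(cams);print(s,"yaw",np.arctan2(s[1],s[0]),"scale",np.hypot(s[0],s[1]))
    for a,b in zip(l,r):print(a,b.round(1))
E
python3 dock.py
```

```text
[ 0.19523363  0.98039262  0.51975084 -0.00974312] yaw 1.374229546619702 scale 0.9996428678356151
('scene', (-170, 80)) [0.1 0. ]
('scene', (-170, -80)) [-0.2 -0.1]
('scene', (130, -80)) [0.1 0.2]
('scene', (130, 80)) [-0.  -0.1]
[ 0.20018245  0.97910958  0.51731075 -0.01084789] yaw 1.3691221791607935 scale 0.9993640889883978
('side', (-170, 80)) [-0.3  0.1]
('side', (-170, -80)) [ 0.8 -0.5]
('side', (130, -80)) [-1.4 -0.5]
('side', (130, 80)) [0.9 0.8]
[ 0.1978778   0.97749274  0.51848466 -0.00992773] yaw 1.3710614464342616 scale 0.9973202532229224
('scene', (-170, 80)) [-1.4  0.6]
('side', (-170, 80)) [1.4 1.1]
('wrist', (-170, 80)) [ 0.  -1.5]
('scene', (-170, -80)) [-2.1  0. ]
('side', (-170, -80)) [2.2 0.9]
('wrist', (-170, -80)) [ 0.4 -1.8]
('scene', (130, -80)) [-1.1 -0.6]
('side', (130, -80)) [-0.7  0.4]
('scene', (130, 80)) [-0.7 -0.5]
('side', (130, 80)) [1.9 1.3]
```

Run:
```python
from h import *
from dock import fit
s,_,_=fit(("scene","side","wrist"));y=np.arctan2(s[1],s[0]);o=s[2:]
def D(p): d=p[:2]-o;return np.round(1e3*np.array([np.cos(y)*d[0]+np.sin(y)*d[1],-np.sin(y)*d[0]+np.cos(y)*d[1],p[2]]),1)
S=lambda u,v:("scene",205+u/4,230+v/4)
I=lambda u,v:("side",275+u/4.8,215+v/4.8)
W=lambda u,v:("wrist",360+u/4,20+v/4)
W2=lambda u,v:("wrist",360+u/4,160+v/4)
def show(n,*o,z=None):
    t=tri(o) if len(o)>1 else None
    print(n,t if t is None else (t.round(4),D(t)),[D(onz(*q,z)) for q in o] if z else '')
show("post",S(511,66),I(190,75),z=.07)
show("pin",S(436,196),W2(458,221),z=.034)
show("tabL",W(556,125),z=.056); show("tabR",W(690,182),z=.056)
show("tab L/R scene",S(93,235),z=.056);show("",S(133,275),z=.056)
show("vialA",S(350,110),I(237,220),W2(703,225),z=.052)
show("vialB",S(477,262),I(481,130),W2(254,116),z=.052)
show("hub",S(565,175),I(246,128),z=.018)
from scipy.spatial.transform import Rotation as R
st=status.get_state();print(R.from_euler('xyz',st['ee_rot']).as_matrix().round(3))
print("cam axis",np.r_[o+.08*np.array([np.cos(y),np.sin(y)])],y)
```

```text
post (array([0.4945, 0.0644, 0.0694]), array([68.1, 38.2, 69.4])) [array([68.4, 38.1, 70. ]), array([66.4, 39. , 70. ])]
pin (array([ 0.5192, -0.0012,  0.0346]), array([ 8.7,  1. , 34.6])) [array([ 8.7,  2.1, 34. ]), array([ 9.1,  1. , 34. ])]
tabL None [array([-154.5,  -19.2,   56. ])]
tabR None [array([-153.8,   20. ,   56. ])]
tab L/R scene None [array([-155.2,   19.2,   56. ])]
 None [array([-148.2,  -14.2,   56. ])]
vialA (array([ 0.4547, -0.0052,  0.0503]), array([-8. , 63.4, 50.3])) [array([-9.1, 61.4, 52. ]), array([-11.1,  64.4,  52. ]), array([-7.3, 63. , 52. ])]
vialB (array([ 0.5802, -0.0282,  0.048 ]), array([ -5.7, -64.1,  48. ])) [array([ -7.2, -67.6,  52. ]), array([-11.9, -60.2,  52. ]), array([ -5.4, -64.8,  52. ])]
hub (array([0.5333, 0.0687, 0.0221]), array([80. ,  1. , 22.1])) [array([84.7,  6.8, 18. ]), array([82.8, -1.7, 18. ])]
[[-0.001 -1.     0.   ]
 [-0.     0.     1.   ]
 [-1.     0.001 -0.   ]]
cam axis [0.53435742 0.0684818 ] 1.3710614464342616
```

Request:
apply_moves(
  commands=[
    {"dx":-34,"dy":-33,"dz":-10,"spin":-2.3,"hand":1},
    {"dx":-34,"dy":-33,"dz":-10,"spin":-2.3,"hand":1},
    {"dx":-34,"dy":-33,"dz":-10,"spin":-2.3,"hand":1},
    {"dx":-34,"dy":-33,"dz":-10,"spin":-2.3,"hand":1},
    {"dx":-34,"dy":-33,"dz":-10,"spin":-2.3,"hand":1},
  ],
  grip_force=20,
)

```text
t: 0.78
eef_pos: [0.5036, -0.1659, 0.3543]
ee_rot: [1.554, 1.571, 2.923]
force: [0.3, 0.4, 0.2]
width: 0.0433
```

Request:
apply_moves(
  commands=[
    {"dx":-20,"dy":-19,"dz":-20,"hand":1},
    {"dz":-40,"hand":1},
    {"dz":-40,"hand":1},
    {"hand":1},
    {"hand":1},
  ],
)

```text
invalid input at $.commands[0]: expected keys dx, dy, dz, spin, hand
```

Run:
```python
from h import *
st=status.get_state();print(st)
print(R.from_euler('xyz',st['ee_rot']).as_matrix().round(3))
for n in("scene","side"):cv2.imwrite(f"pics/{n}1.png",viewer.grab_frame(n)[:,:,::-1])
crop("pics/scene1.png","pics/sc1.png",180,180,240,180,3.3)
crop("pics/side1.png","pics/sd1.png",275,150,200,190,3)
```

```text
{'t': 0.775, 'q': array([ 5.18649832e-02,  1.61521766e-01, -3.78515233e-01, -4.31010720e-05,
       -1.03089269e+00, -2.53714760e-01]), 'qd': array([-0.47752656, -0.23416836, -0.4932802 ,  0.00177065,  0.26220791,
        0.15478007]), 'joint_efforts': array([  3.92813578, -39.06303763,  27.88031816,   6.19974956,
        -0.47048002,  -0.29957701]), 'eef_pos': array([ 0.50362166, -0.16590708,  0.35425315]), 'ee_rot': array([1.55409749, 1.57065794, 2.92302188]), 'force': array([0.26761556, 0.3868881 , 0.22671389]), 'moment': array([-0.06657518, -0.05362611, -0.00619934]), 'width': 0.043279801058498484}
[[-0.    -0.98   0.201]
 [ 0.     0.201  0.98 ]
 [-1.     0.     0.   ]]
```

View pics/sc1.png

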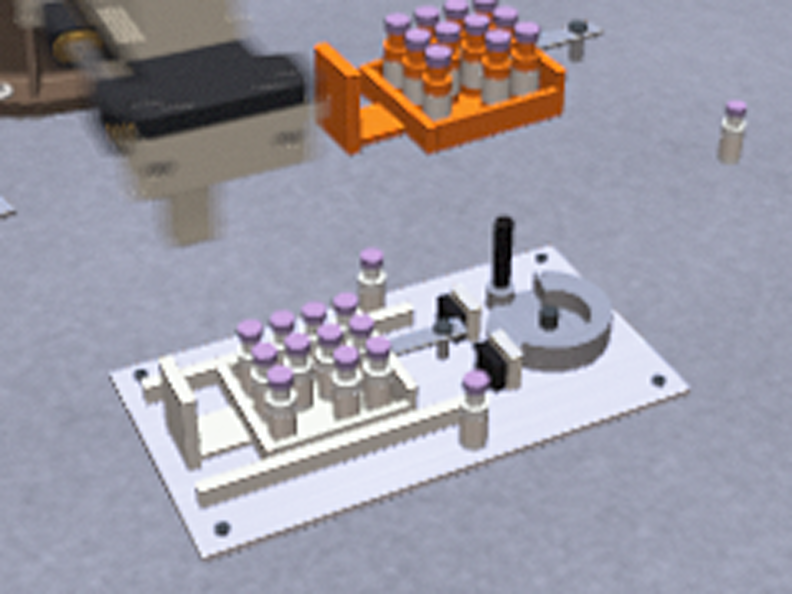

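View pics/sd1.png

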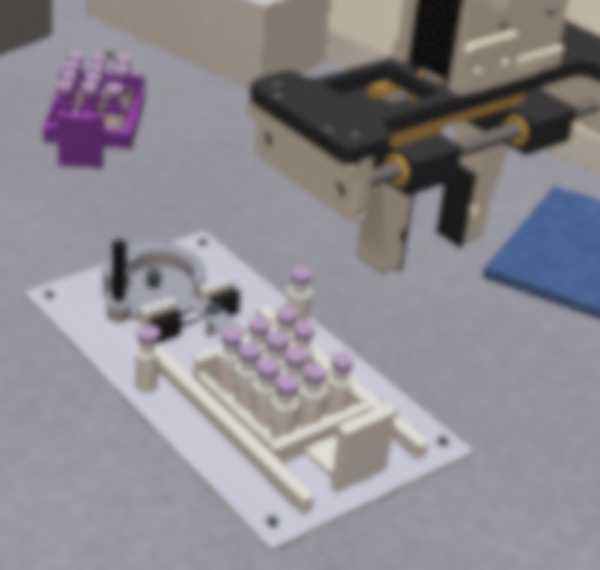

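Request:
apply_moves(
  commands=[
    {"dx":-21,"dy":-19,"dz":-20,"spin":0,"hand":1},
    {"dx":0,"dy":0,"dz":-40,"spin":0,"hand":1},
    {"dx":0,"dy":0,"dz":-40,"spin":0,"hand":1},
    {"dx":0,"dy":0,"dz":-36,"spin":0,"hand":1},
    {"dx":0,"dy":0,"dz":0,"spin":0,"hand":1},
  ],
)

```text
t: 1.5
eef_pos: [0.483, -0.1839, 0.2165]
ee_rot: [1.742, 1.565, 3.112]
force: [-0.4, -0.2, 0.7]
width: 0.0004
```

Run:
```python
from h import *
st=status.get_state();print(st['eef_pos'],st['force'],st['width'])
for n in("scene","side"):cv2.imwrite(f"pics/{n}2.png",viewer.grab_frame(n)[:,:,::-1])
crop("pics/scene2.png","pics/sc2.png",180,180,240,180,3.3)
crop("pics/side2.png","pics/sd2.png",275,150,200,190,3)
```

```text
[ 0.48304036 -0.18385616  0.21645534] [-0.44003737 -0.21658729  0.65151823] 0.0004057403741544878
```

View pics/sc2.png

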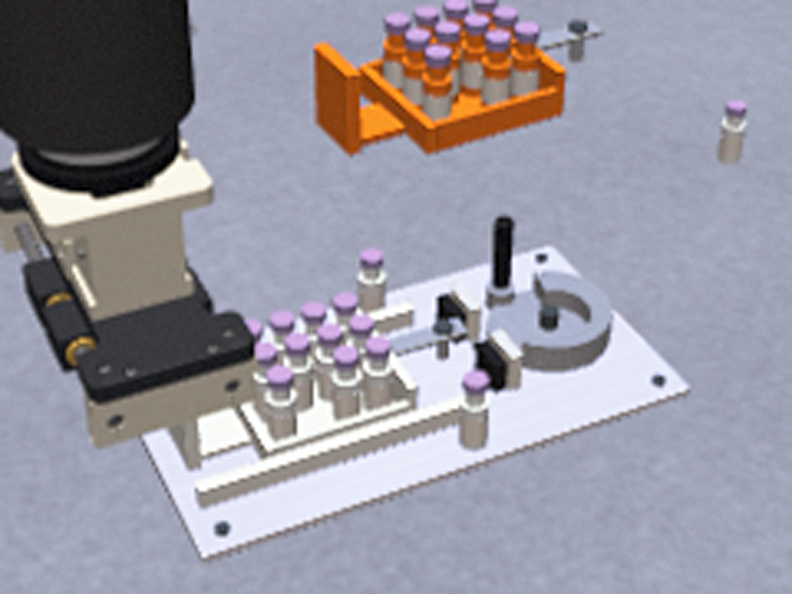

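View pics/sd2.png

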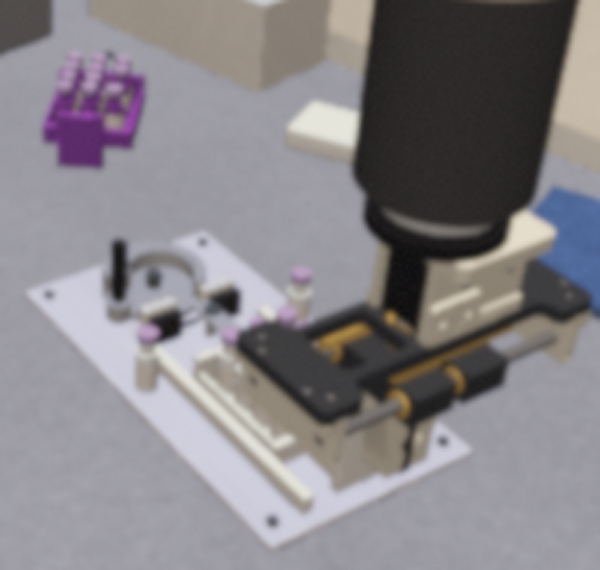

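Request:
apply_moves(
  commands=[
    {"dx":1,"dy":4.9,"dz":0,"spin":0,"hand":1},
    {"dx":1,"dy":4.9,"dz":0,"spin":0,"hand":1},
    {"dx":1,"dy":4.9,"dz":0,"spin":0,"hand":1},
    {"dx":1,"dy":4.9,"dz":0,"spin":0,"hand":1},
    {"dx":1,"dy":4.9,"dz":0,"spin":0,"hand":1},
  ],
)

```text
t: 2.22
eef_pos: [0.4892, -0.1596, 0.2197]
ee_rot: [-2.007, 1.569, -0.636]
force: [-0.8, -4.3, 3.4]
width: 0.0007
```

Request:
apply_moves(
  commands=[
    {"dx":1,"dy":4.9,"dz":0,"spin":0,"hand":1},
    {"dx":1,"dy":4.9,"dz":0,"spin":0,"hand":1},
    {"dx":1,"dy":4.9,"dz":0,"spin":0,"hand":1},
    {"dx":1,"dy":4.9,"dz":0,"spin":0,"hand":1},
    {"dx":1,"dy":4.9,"dz":0,"spin":0,"hand":1},
  ],
)

```text
t: 2.85
eef_pos: [0.4941, -0.1351, 0.2196]
ee_rot: [-2.173, 1.57, -0.803]
force: [-0.7, -5.8, 5.0]
width: 0.0005
```

Run:
```python
from h import *
st=status.get_state();print(st['eef_pos'],st['force'],st['moment'])
for n in("scene","side"):cv2.imwrite(f"pics/{n}3.png",viewer.grab_frame(n)[:,:,::-1])
crop("pics/scene3.png","pics/sc3.png",180,180,240,180,3.3)
```

```text
[ 0.4941298  -0.13512048  0.21963921] [-0.66758295 -5.76452983  4.96440814] [-2.0377478   0.43417692  0.0069437 ]
```

View pics/sc3.png

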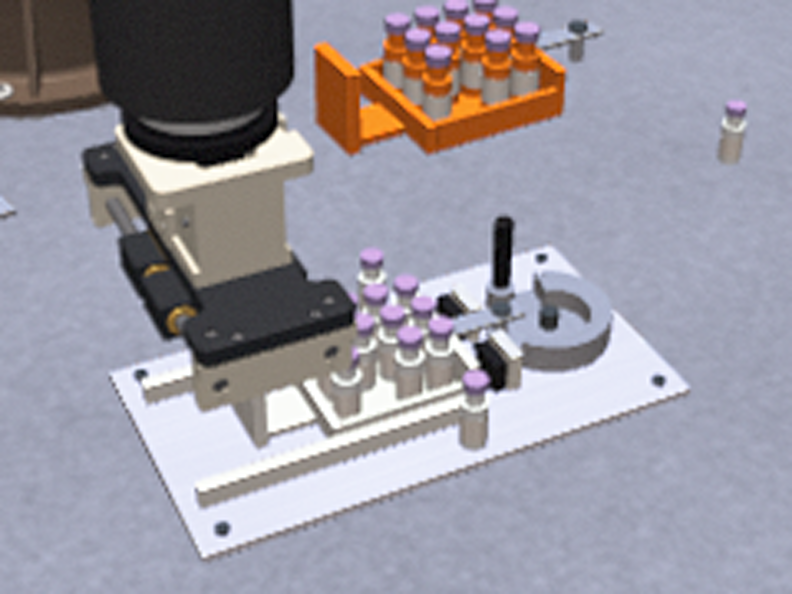

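Request:
apply_moves(
  commands=[
    {"dx":0.4,"dy":2,"dz":0,"spin":0,"hand":1},
    {"dx":0.4,"dy":2,"dz":0,"spin":0,"hand":1},
    {"dx":0.4,"dy":2,"dz":0,"spin":0,"hand":1},
    {"dx":0.4,"dy":2,"dz":0,"spin":0,"hand":1},
    {"dx":0.4,"dy":2,"dz":0,"spin":0,"hand":1},
  ],
)

```text
t: 3.58
eef_pos: [0.496, -0.1253, 0.2191]
ee_rot: [-2.745, 1.57, -1.375]
force: [-2.1, -6.1, 4.3]
width: 0.0007
```

Run:
```python
from h import *
st=status.get_state();print(st['eef_pos'],st['force'],st['moment'])
for n in("scene","side","wrist"):cv2.imwrite(f"pics/{n}4.png",viewer.grab_frame(n)[:,:,::-1])
crop("pics/scene4.png","pics/sc4.png",260,230,140,90,5.6)
```

```text
[ 0.4959674  -0.12529766  0.21910225] [-2.05591899 -6.11549582  4.30075642] [-2.0006247   0.33288112 -0.01241459]
```

View pics/sc4.png

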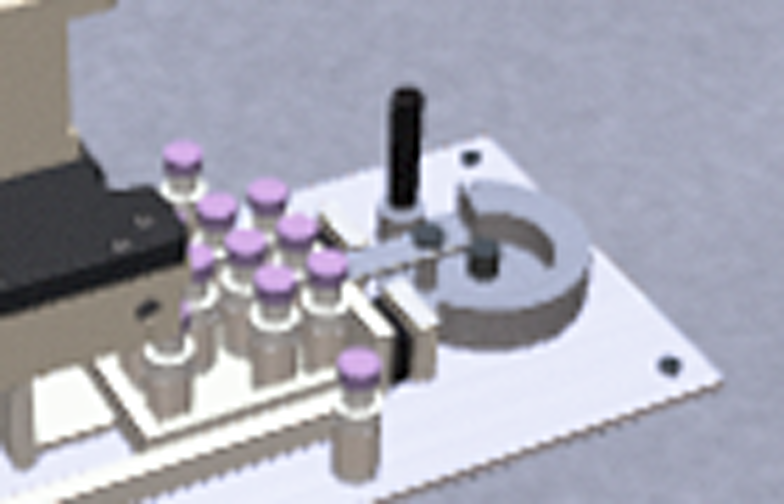

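View pics/wrist4.png

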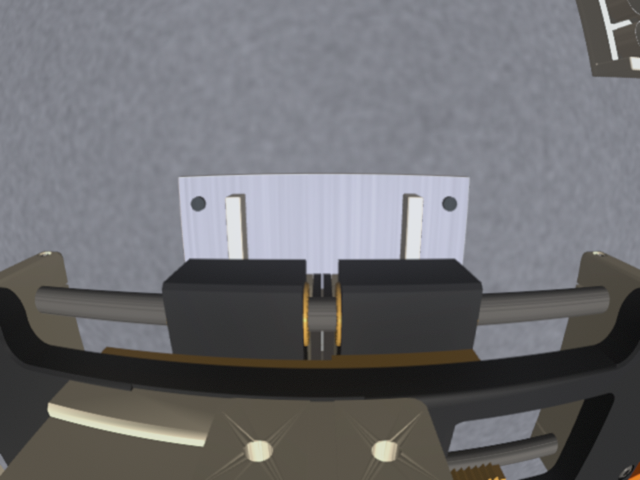

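```bash
cat >> h.py <<'E'
def D(p):
    y=1.371;o=np.array([.51848,-.00993]);d=np.asarray(p)[:2]-o
    return np.round(1e3*np.array([np.cos(y)*d[0]+np.sin(y)*d[1],-np.sin(y)*d[0]+np.cos(y)*d[1]]),1)
E
python3 - <<'E'
from h import *
print(D(onz("scene",336.25,271.6,.034)), D(onz("scene",260+406/5.6,230+92/5.6,.07)))
E
```

```text
[58.9  3.9] [68.  38.5]
```

Request:
apply_moves(
  commands=[
    {"dx":0.1,"dy":0.5,"dz":0,"spin":0,"hand":1},
    {"dx":0.1,"dy":0.5,"dz":0,"spin":0,"hand":1},
    {"dx":0.1,"dy":0.5,"dz":0,"spin":0,"hand":1},
    {"dx":0,"dy":0,"dz":0,"spin":0,"hand":1},
    {"dx":0,"dy":0,"dz":0,"spin":0,"hand":1},
  ],
)

```text
t: 4.35
eef_pos: [0.4962, -0.1239, 0.2189]
ee_rot: [3.056, 1.57, -1.857]
force: [-0.9, -7.2, 4.2]
width: 0.0007
```

Request:
apply_moves(
  commands=[
    {"dx":0.1,"dy":0.5,"dz":0,"spin":0,"hand":1},
    {"dx":0.1,"dy":0.5,"dz":0,"spin":0,"hand":1},
    {"dx":0.1,"dy":0.5,"dz":0,"spin":0,"hand":1},
    {"dx":0,"dy":0,"dz":0,"spin":0,"hand":1},
    {"dx":0,"dy":0,"dz":0,"spin":0,"hand":1},
  ],
)

```text
t: 4.97
eef_pos: [0.4962, -0.1232, 0.2189]
ee_rot: [2.759, 1.569, -2.154]
force: [-1.1, -14.0, 4.5]
width: 0.0004
```

Request:
apply_moves(
  commands=[
    {"dx":-2,"dy":-10,"dz":0,"spin":0,"hand":1},
    {"dx":-2,"dy":-10,"dz":0,"spin":0,"hand":1},
    {"dx":0,"dy":0,"dz":40,"spin":0,"hand":1},
    {"dx":0,"dy":0,"dz":50,"spin":0,"hand":1},
    {"dx":0,"dy":0,"dz":0,"spin":10,"hand":0.6},
  ],
)

```text
t: 5.6
eef_pos: [0.4938, -0.1423, 0.3125]
ee_rot: [-1.49, 1.563, 0.058]
force: [0.2, 0.1, -0.5]
width: 0.0058
```

Run:
```python
from h import *
st=status.get_state();print(st['eef_pos'],st['force'],st['q'])
for n in("scene","side"):cv2.imwrite(f"pics/{n}5.png",viewer.grab_frame(n)[:,:,::-1])
crop("pics/scene5.png","pics/sc5.png",260,230,140,90,5.6)
crop("pics/side5.png","pics/sd5.png",275,215,165,120,4.8)
```

```text
[ 0.49384588 -0.14225227  0.31247016] [ 0.20778498  0.07751731 -0.4528902 ] [ 1.02140503e-01  1.75230668e-01 -4.70116520e-01  4.08587874e-04
 -9.18074535e-01 -1.24948345e-01]
```

View pics/sc5.png

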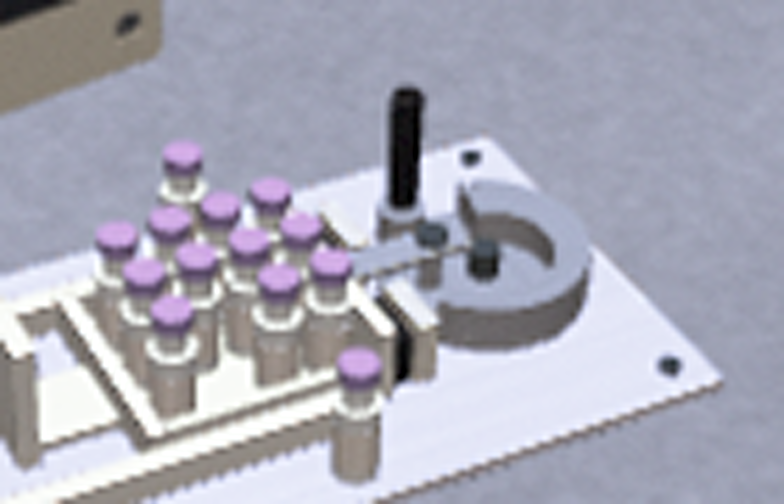

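View pics/sd5.png

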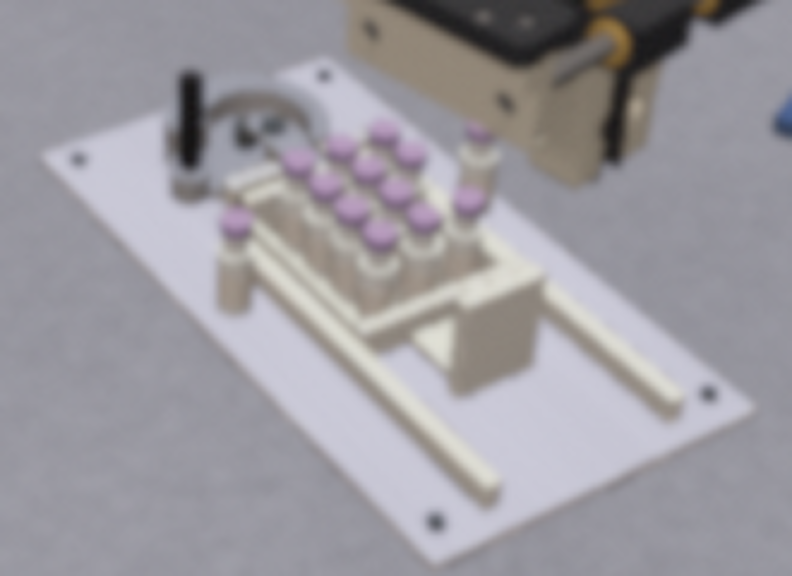

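Request:
apply_moves(
  commands=[
    {"dx":0,"dy":41,"dz":-5,"spin":10,"hand":0.6},
    {"dx":0,"dy":41,"dz":-5,"spin":10,"hand":0.6},
    {"dx":0,"dy":41,"dz":-5,"spin":10,"hand":0.6},
    {"dx":0,"dy":41,"dz":-5,"spin":10,"hand":0.6},
    {"dx":0,"dy":41,"dz":-5,"spin":10,"hand":0.6},
  ],
)

```text
t: 6.32
eef_pos: [0.4922, 0.0641, 0.2826]
ee_rot: [0.997, 1.569, -2.867]
force: [0.8, 0.6, -0.3]
width: 0.0349
```

Request:
apply_moves(
  commands=[
    {"dx":0,"dy":0,"dz":0,"spin":10,"hand":0.6},
    {"dx":0,"dy":0,"dz":0,"spin":10,"hand":0.6},
    {"dx":0,"dy":0,"dz":0,"spin":10,"hand":0.6},
    {"dx":0,"dy":0,"dz":0,"spin":10,"hand":0.6},
    {"dx":0,"dy":0,"dz":0,"spin":7,"hand":0.6},
  ],
)

```text
t: 6.95
eef_pos: [0.4923, 0.0628, 0.2826]
ee_rot: [0.193, 1.569, -2.853]
force: [-0.4, -1.7, 0.7]
width: 0.0349
```

Run:
```python
from h import *
st=status.get_state();print(st['eef_pos'],st['force'],st['q'],st['width'])
M=R.from_euler('xyz',st['ee_rot']).as_matrix();print(M.round(3), D(st['eef_pos']), D(st['eef_pos']+.17*M[:,0]))
for n in("scene","side","wrist"):cv2.imwrite(f"pics/{n}6.png",viewer.grab_frame(n)[:,:,::-1])
crop("pics/scene6.png","pics/sc6.png",240,180,180,135,4.4)
crop("pics/side6.png","pics/sd6.png",255,165,160,120,4.8)
```

```text
[0.49225559 0.06277711 0.28261827] [-0.36868211 -1.6951028   0.72829562] [ 5.23482403e-01  1.85818063e-01 -5.39087271e-01 -6.13670792e-04
 -8.47814750e-01  1.14388189e+00] 0.03487026900888385
[[-0.002  0.096 -0.995]
 [-0.001 -0.995 -0.096]
 [-1.     0.     0.002]] [66.1 40.1] [65.9 40.4]
```

View pics/sc6.png

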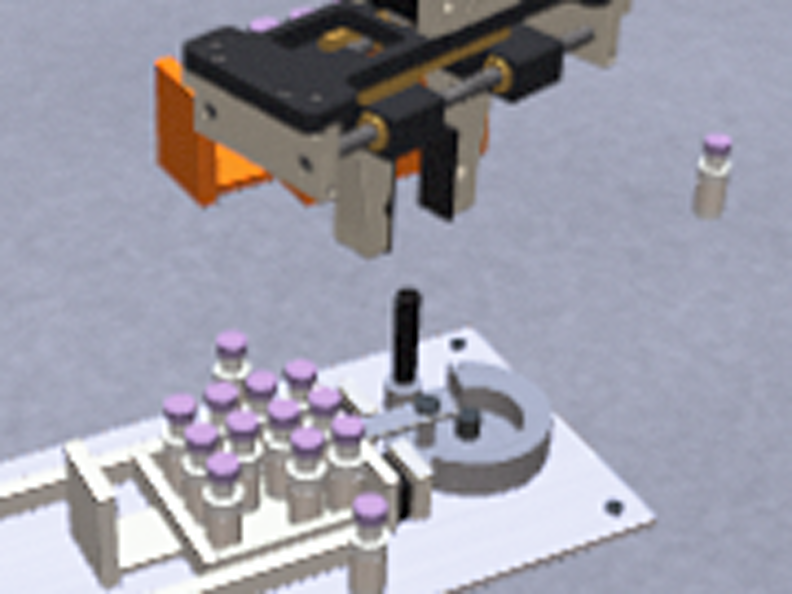

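View pics/sd6.png

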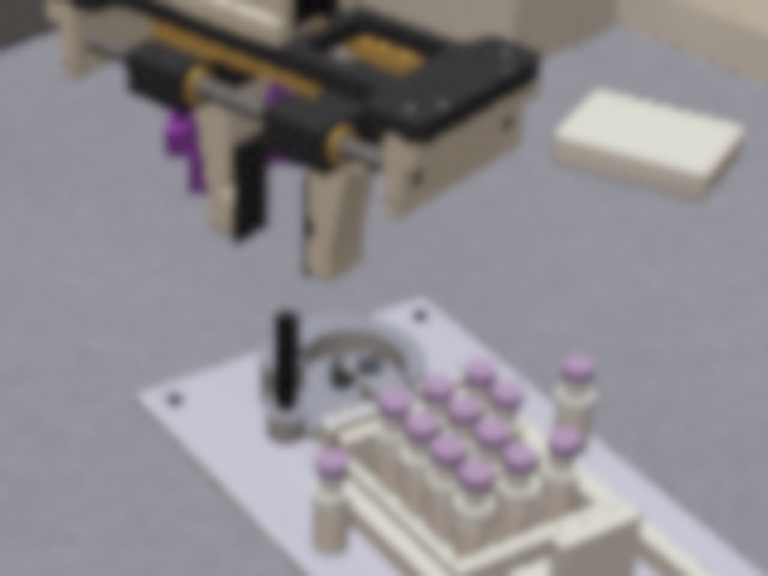

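View pics/wrist6.png

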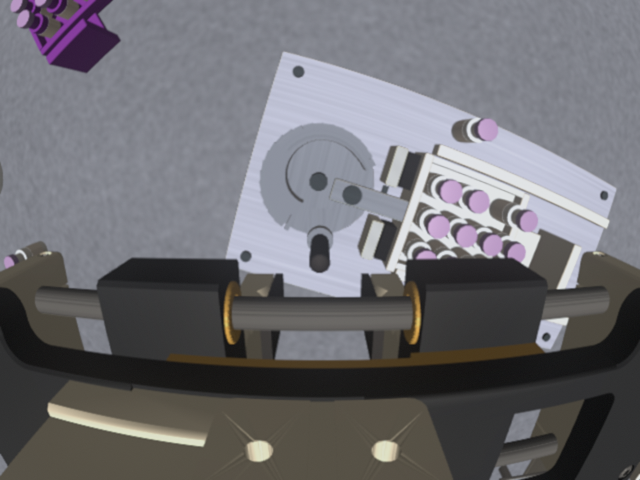

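Run:
```python
from h import *
crop("pics/wrist6.png","pics/wr6.png",230,100,200,180,4)
for n,u,v,z in(("post",319,266,.07),("pin",352,195,.034),("hub",318,181,.018)):
    p=onz("wrist",u,v,z);print(n,p.round(4),D(p))
```

```text
post [0.4934 0.0648 0.07  ] [68.3 39.4]
pin [0.5294 0.0477 0.034 ] [58.6  0.7]
hub [0.5346 0.0695 0.018 ] [81.1 -0. ]
```

View pics/wr6.png

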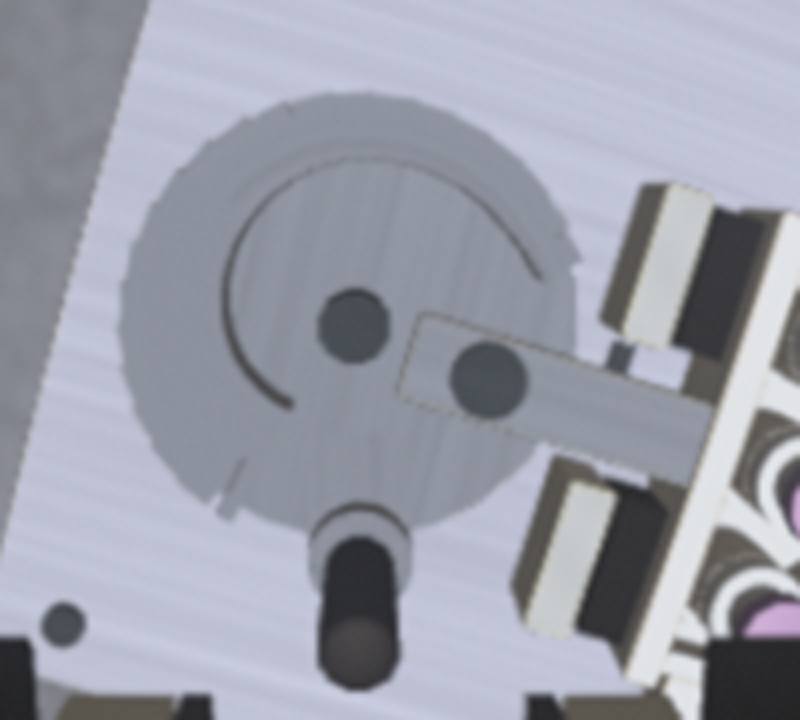

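Request:
apply_moves(
  commands=[
    {"dx":1.5,"dy":1.8,"dz":0,"spin":0,"hand":0.6},
    {"dx":0,"dy":0,"dz":-30,"spin":0,"hand":0.6},
    {"dx":0,"dy":0,"dz":-30,"spin":0,"hand":0.6},
    {"dx":0,"dy":0,"dz":0,"spin":0,"hand":0.8},
    {"dx":0,"dy":0,"dz":0,"spin":0,"hand":0.8},
  ],
)

```text
t: 7.72
eef_pos: [0.4946, 0.065, 0.2244]
ee_rot: [3.005, 1.57, -0.042]
force: [-0.6, -0.2, 0.9]
width: 0.0208
```

Run:
```python
from h import *
st=status.get_state();print(st['eef_pos'],st['force'],st['moment'],st['width'])
for n in("scene","side","wrist"):cv2.imwrite(f"pics/{n}7.png",viewer.grab_frame(n)[:,:,::-1])
crop("pics/scene7.png","pics/sc7.png",260,200,140,105,5.6)
```

```text
[0.49456354 0.06498958 0.22440992] [-0.64255291 -0.20793371  0.9421024 ] [-0.076643    0.01471547  0.00843392] 0.020846629533349488
```

View pics/sc7.png

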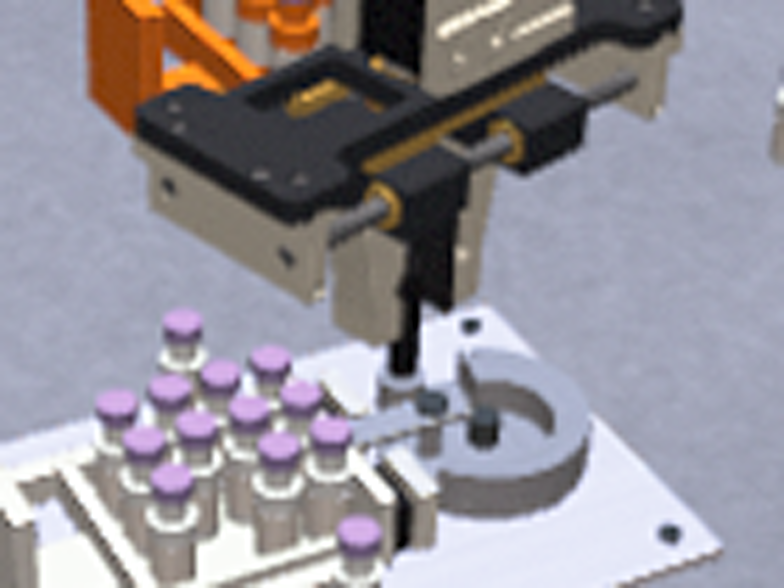

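View pics/wrist7.png

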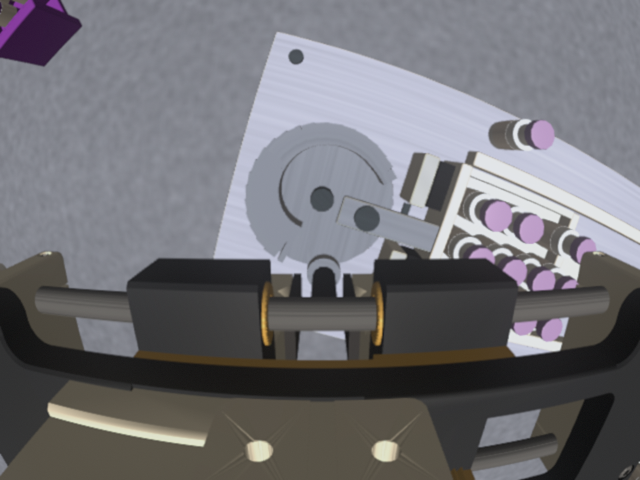

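Run:
```python
import numpy as np
C=np.array([534.5,69.0]);phi=3.242;R=40.0
a=phi-np.r_[0:2.01:.1,2.05:4.2:.05]
P=C+R*np.c_[np.cos(a),np.sin(a)]
for i in range(1,len(P)):print(round(phi-a[i],2),np.round(P[i]-P[i-1],1),np.round(P[i],1))
```

```text
0.1 [-0.2  4. ] [494.5  69. ]
0.2 [0.2 4. ] [494.7  73. ]
0.3 [0.6 4. ] [495.3  76.9]
0.4 [1.  3.9] [496.3  80.8]
0.5 [1.4 3.8] [497.7  84.6]
0.6 [1.7 3.6] [499.4  88.2]
0.7 [2.1 3.4] [501.5  91.6]
0.8 [2.4 3.2] [503.9  94.8]
0.9 [2.7 2.9] [506.6  97.7]
1.0 [3.  2.6] [509.6 100.3]
1.1 [3.3 2.3] [512.9 102.7]
1.2 [3.5 2. ] [516.3 104.6]
1.3 [3.6 1.6] [520.  106.3]
1.4 [3.8 1.3] [523.8 107.5]
1.5 [3.9 0.9] [527.7 108.4]
1.6 [4.  0.5] [531.7 108.9]
1.7 [4.  0.1] [535.7 109. ]
1.8 [ 4.  -0.3] [539.6 108.7]
1.9 [ 3.9 -0.7] [543.6 108. ]
2.0 [ 3.8 -1.1] [547.4 106.9]
2.05 [ 1.9 -0.7] [549.3 106.2]
2.1 [ 1.8 -0.8] [551.1 105.4]
2.15 [ 1.8 -0.9] [552.9 104.5]
2.2 [ 1.8 -1. ] [554.7 103.5]
2.25 [ 1.7 -1.1] [556.4 102.5]
2.3 [ 1.6 -1.1] [558.  101.3]
2.35 [ 1.6 -1.2] [559.6 100.1]
2.4 [ 1.5 -1.3] [561.1  98.8]
2.45 [ 1.5 -1.4] [562.6  97.5]
2.5 [ 1.4 -1.4] [564.  96.]
2.55 [ 1.3 -1.5] [565.3  94.5]
2.6 [ 1.2 -1.6] [566.5  93. ]
2.65 [ 1.2 -1.6] [567.7  91.3]
2.7 [ 1.1 -1.7] [568.8  89.6]
2.75 [ 1.  -1.7] [569.8  87.9]
2.8 [ 0.9 -1.8] [570.7  86.1]
2.85 [ 0.8 -1.8] [571.5  84.3]
2.9 [ 0.7 -1.9] [572.2  82.4]
2.95 [ 0.6 -1.9] [572.8  80.5]
3.0 [ 0.5 -1.9] [573.3  78.6]
3.05 [ 0.4 -2. ] [573.8  76.6]
3.1 [ 0.3 -2. ] [574.1  74.7]
3.15 [ 0.2 -2. ] [574.3  72.7]
3.2 [ 0.1 -2. ] [574.5  70.7]
3.25 [ 0. -2.] [574.5  68.7]
3.3 [-0.1 -2. ] [574.4  66.7]
3.35 [-0.2 -2. ] [574.3  64.7]
3.4 [-0.3 -2. ] [574.   62.7]
3.45 [-0.4 -2. ] [573.6  60.7]
3.5 [-0.5 -1.9] [573.2  58.8]
3.55 [-0.6 -1.9] [572.6  56.9]
3.6 [-0.7 -1.9] [572.  55.]
3.65 [-0.7 -1.9] [571.2  53.1]
3.7 [-0.8 -1.8] [570.4  51.3]
3.75 [-0.9 -1.8] [569.4  49.5]
3.8 [-1.  -1.7] [568.4  47.8]
3.85 [-1.1 -1.7] [567.3  46.2]
3.9 [-1.2 -1.6] [566.1  44.5]
3.95 [-1.3 -1.6] [564.9  43. ]
4.0 [-1.3 -1.5] [563.5  41.5]
4.05 [-1.4 -1.4] [562.1  40.1]
4.1 [-1.5 -1.3] [560.7  38.7]
4.15 [-1.5 -1.3] [559.1  37.5]
4.2 [-1.6 -1.2] [557.5  36.3]
```

Request:
apply_moves(
  commands=[
    {"dx":-0.2,"dy":4.0,"dz":0,"spin":-5.7,"hand":0.84},
    {"dx":0.2,"dy":4.0,"dz":0,"spin":-5.7,"hand":0.84},
    {"dx":0.6,"dy":4.0,"dz":0,"spin":-5.7,"hand":0.84},
    {"dx":1.0,"dy":3.9,"dz":0,"spin":-5.7,"hand":0.84},
    {"dx":1.4,"dy":3.8,"dz":0,"spin":-5.7,"hand":0.84},
  ],
)

```text
t: 8.5
eef_pos: [0.4971, 0.0844, 0.2247]
ee_rot: [-2.399, 1.57, 0.337]
force: [-0.8, -1.0, 1.4]
width: 0.0136
```

Run:
```python
from h import *
st=status.get_state();print(st['eef_pos'],st['force'],st['moment'],st['width'])
for n in("scene","wrist"):cv2.imwrite(f"pics/{n}8.png",viewer.grab_frame(n)[:,:,::-1])
```

```text
[0.49714822 0.08443657 0.22465553] [-0.83677218 -0.95401888  1.42267017] [-0.69688975  0.14521712  0.03195501] 0.013593981491414253
```

View pics/wrist8.png

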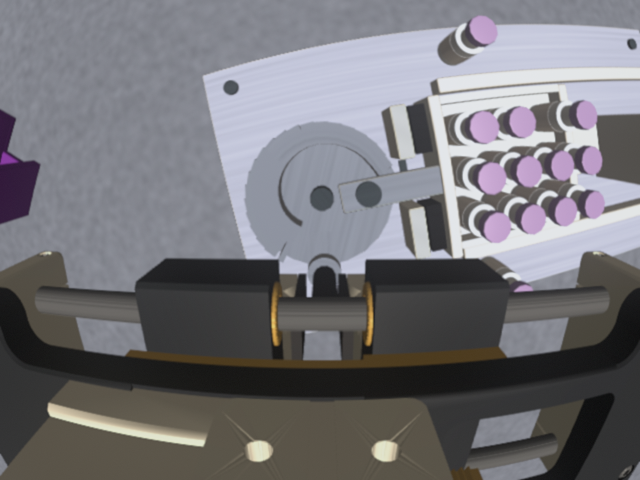

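Request:
apply_moves(
  commands=[
    {"dx":1.7,"dy":3.6,"dz":0,"spin":-5.7,"hand":0.84},
    {"dx":2.1,"dy":3.4,"dz":0,"spin":-5.7,"hand":0.84},
    {"dx":2.4,"dy":3.2,"dz":0,"spin":-5.7,"hand":0.84},
    {"dx":2.7,"dy":2.9,"dz":0,"spin":-5.7,"hand":0.84},
    {"dx":3.0,"dy":2.6,"dz":0,"spin":-5.7,"hand":0.84},
  ],
)

```text
t: 9.22
eef_pos: [0.5088, 0.1, 0.2242]
ee_rot: [-0.41, 1.571, 1.832]
force: [-1.5, -1.4, 1.8]
width: 0.0143
```

Request:
apply_moves(
  commands=[
    {"dx":3.3,"dy":2.3,"dz":0,"spin":-5.7,"hand":0.84},
    {"dx":3.5,"dy":2.0,"dz":0,"spin":-5.7,"hand":0.84},
    {"dx":3.6,"dy":1.6,"dz":0,"spin":-5.7,"hand":0.84},
    {"dx":3.8,"dy":1.3,"dz":0,"spin":-5.7,"hand":0.84},
    {"dx":3.9,"dy":0.9,"dz":0,"spin":-5.7,"hand":0.84},
  ],
)

```text
t: 9.85
eef_pos: [0.5269, 0.1082, 0.2241]
ee_rot: [0.047, 1.571, 1.792]
force: [-2.3, -1.5, 0.3]
width: 0.0142
```

Run:
```python
from h import *
st=status.get_state();print(st['eef_pos'],st['force'],st['moment'],st['width'],st['q'])
for n in("scene","wrist"):cv2.imwrite(f"pics/{n}9.png",viewer.grab_frame(n)[:,:,::-1])
```

```text
[0.52692039 0.1081908  0.22413356] [-2.26298168 -1.45121316  0.3426097 ] [-0.00459881  0.71564128 -0.01500467] 0.01423492747009557 [ 5.67015795e-01  3.25761732e-01 -5.12395036e-01 -3.12004006e-04
 -7.32564290e-01 -3.93089676e-01]
```

View pics/wrist9.png

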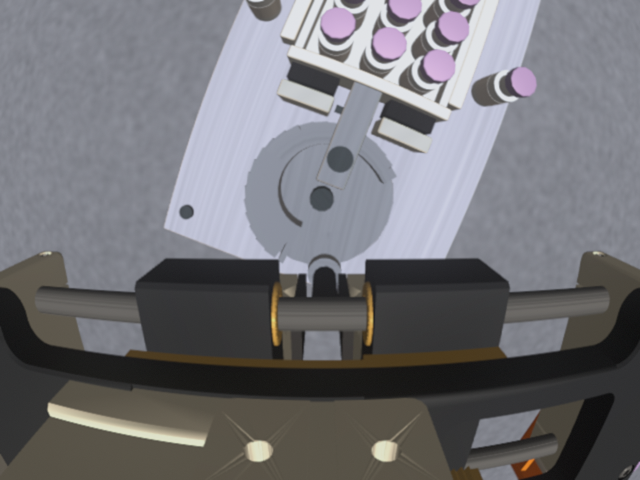

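Request:
apply_moves(
  commands=[
    {"dx":4.0,"dy":0.5,"dz":0,"spin":-5.7,"hand":0.84},
    {"dx":4.0,"dy":0.1,"dz":0,"spin":-5.7,"hand":0.84},
    {"dx":4.0,"dy":-0.3,"dz":0,"spin":-5.7,"hand":0.84},
    {"dx":3.9,"dy":-0.7,"dz":0,"spin":-5.7,"hand":0.84},
    {"dx":0,"dy":0,"dz":0,"spin":0,"hand":0.84},
  ],
)

```text
t: 10.58
eef_pos: [0.5431, 0.1079, 0.224]
ee_rot: [-0.79, 1.57, 0.561]
force: [0.2, -0.1, -0.6]
width: 0.014
```

Request:
apply_moves(
  commands=[
    {"dx":3.8,"dy":-1.1,"dz":0,"spin":-5.7,"hand":0.84},
    {"dx":1.9,"dy":-0.7,"dz":0,"spin":-2.9,"hand":0.84},
    {"dx":1.8,"dy":-0.8,"dz":0,"spin":-2.9,"hand":0.84},
    {"dx":1.8,"dy":-0.9,"dz":0,"spin":-2.9,"hand":0.84},
    {"dx":0,"dy":0,"dz":0,"spin":0,"hand":0.84},
  ],
)

```text
t: 11.2
eef_pos: [0.5522, 0.1044, 0.2239]
ee_rot: [-0.499, 1.57, 0.601]
force: [-0.9, 0.3, -0.2]
width: 0.0138
```

Request:
apply_moves(
  commands=[
    {"dx":1.8,"dy":-1.0,"dz":0,"spin":-2.9,"hand":0.84},
    {"dx":1.7,"dy":-1.1,"dz":0,"spin":-2.9,"hand":0.84},
    {"dx":1.6,"dy":-1.1,"dz":0,"spin":-2.9,"hand":0.84},
    {"dx":1.6,"dy":-1.2,"dz":0,"spin":-2.9,"hand":0.84},
    {"dx":1.5,"dy":-1.3,"dz":0,"spin":-2.9,"hand":0.84},
  ],
)

```text
t: 11.82
eef_pos: [0.5602, 0.0989, 0.2238]
ee_rot: [0.823, 1.57, 1.669]
force: [-3.4, 3.2, 2.6]
width: 0.014
```

Request:
apply_moves(
  commands=[
    {"dx":0.8,"dy":-0.7,"dz":0,"spin":-1.4,"hand":0.84},
    {"dx":0.7,"dy":-0.7,"dz":0,"spin":-1.4,"hand":0.84},
    {"dx":0,"dy":0,"dz":0,"spin":0,"hand":0.84},
    {"dx":0,"dy":0,"dz":0,"spin":0,"hand":0.84},
    {"dx":0,"dy":0,"dz":0,"spin":0,"hand":0.84},
  ],
)

```text
t: 12.45
eef_pos: [0.5619, 0.0975, 0.2238]
ee_rot: [0.416, 1.571, 1.212]
force: [-3.5, 3.9, 3.5]
width: 0.0137
```

Run:
```python
from h import *
st=status.get_state();print(st['eef_pos'],st['force'],st['moment'],st['width'])
for n in("scene","wrist"):cv2.imwrite(f"pics/{n}10.png",viewer.grab_frame(n)[:,:,::-1])
crop("pics/wrist10.png","pics/wr10.png",220,40,240,240,2.5)
```

```text
[0.56188411 0.09745138 0.22378078] [-3.51495744  3.90307742  3.52087564] [ 1.29923779  1.3054303  -0.02632687] 0.013685905174277778
```

View pics/wr10.png

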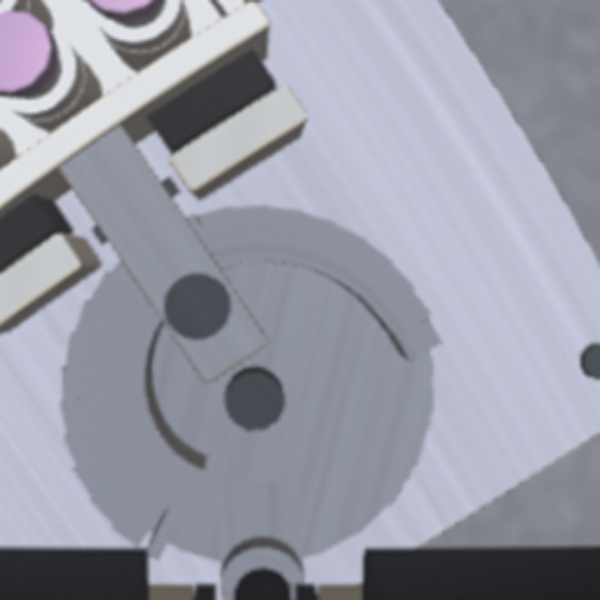

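Request:
apply_moves(
  commands=[
    {"dx":0.7,"dy":-0.7,"dz":0,"spin":-1.4,"hand":0.84},
    {"dx":0.7,"dy":-0.7,"dz":0,"spin":-1.4,"hand":0.84},
    {"dx":0.7,"dy":-0.7,"dz":0,"spin":-1.4,"hand":0.84},
    {"dx":0.6,"dy":-0.8,"dz":0,"spin":-1.4,"hand":0.84},
    {"dx":0,"dy":0,"dz":0,"spin":0,"hand":0.84},
  ],
)

```text
t: 13.18
eef_pos: [0.5644, 0.0948, 0.2238]
ee_rot: [1.128, 1.57, 1.826]
force: [-4.7, 4.8, 3.2]
width: 0.014
```

```bash
cat > ft.py <<'E'
from h import *
st=status.get_state();p=st['eef_pos']*1e3;d=p[:2]-[534.5,69.0];a=np.arctan2(d[1],d[0]);r=np.hypot(*d)
t=np.array([np.sin(a),-np.cos(a)]);f=st['force'][:2];m=st['moment'][:2]
print("th_rel",3.242-a,"r",r,"Ft",-f@t,"Fr",f@d/r,"fz",st['force'][2],"M",m,"Mt",m@(d/r),"wid",st['width'],"t",st['t'])
E
python3 ft.py
```

```text
th_rel 2.531356420481265 r 39.48691648573845 Ft 6.738535025430093 Fr -0.4566502225707206 fz 3.194647290735433 M [2.04611482 1.87234947] Mt 2.772210983469667 wid 0.013972051065375007 t 13.175
```

Run:
```python
from h import *
for i in range(3):
    st=status.get_state();print(st['joint_efforts'].round(2),st['force'].round(2),st['moment'].round(2),(st['eef_pos'][0]*st['force'][1]-st['eef_pos'][1]*st['force'][0]).round(2))
```

```text
[ -3.6  -49.31  21.31   6.63   0.59  -0.15] [-4.74  4.81  3.19] [2.05 1.87 0.02] 3.16
[ -3.6  -49.31  21.31   6.63   0.59  -0.15] [-4.74  4.81  3.19] [2.05 1.87 0.02] 3.16
[ -3.6  -49.31  21.31   6.63   0.59  -0.15] [-4.74  4.81  3.19] [2.05 1.87 0.02] 3.16
```

Request:
apply_moves(
  commands=[
    {"dx":0.6,"dy":-0.8,"dz":0,"spin":-1.4,"hand":0.84},
    {"dx":0.6,"dy":-0.8,"dz":0,"spin":-1.4,"hand":0.84},
    {"dx":0,"dy":0,"dz":0,"spin":0,"hand":0.84},
    {"dx":0,"dy":0,"dz":0,"spin":0,"hand":0.84},
    {"dx":0,"dy":0,"dz":0,"spin":0,"hand":0.84},
  ],
)

```text
t: 13.8
eef_pos: [0.5656, 0.0934, 0.2238]
ee_rot: [1.135, 1.57, 1.784]
force: [-6.3, 6.5, 4.6]
width: 0.0138
```

```bash
python3 ft.py;  python3 - <<'E'
from h import *
st=status.get_state();print(st['joint_efforts'].round(2),st['force'].round(2),(st['eef_pos'][0]*st['force'][1]-st['eef_pos'][1]*st['force'][0]).round(2))
E
```

```text
th_rel 2.576815028536635 r 39.46564090143452 Ft 9.012509942480003 Fr -0.8884155364940436 fz 4.569965965364902 M [2.54020349 2.05307513] Mt 3.265806370298502 wid 0.013783357573886079 t 13.8
[-4.370e+00 -4.928e+01  2.121e+01  6.980e+00  5.800e-01 -1.000e-02] [-6.26  6.54  4.57] 4.28
```

Request:
apply_moves(
  commands=[
    {"dx":0,"dy":0,"dz":0,"spin":0,"hand":0.6},
    {"dx":0,"dy":0,"dz":0,"spin":0,"hand":0.6},
    {"dx":0,"dy":0,"dz":0,"spin":0,"hand":0.6},
    {"dx":0,"dy":0,"dz":0,"spin":0,"hand":0.6},
    {"dx":0,"dy":0,"dz":30,"spin":0,"hand":0.6},
  ],
)

```text
t: 14.42
eef_pos: [0.5651, 0.0923, 0.2519]
ee_rot: [2.927, 1.566, -2.709]
force: [1.0, 0.5, 1.2]
width: 0.0349
```

Request:
apply_moves(
  commands=[
    {"dx":0,"dy":0,"dz":40,"spin":0,"hand":0.6},
    {"dx":0,"dy":0,"dz":20,"spin":0,"hand":0.6},
    {"dx":0,"dy":0,"dz":0,"spin":0,"hand":0.6},
    {"dx":0,"dy":0,"dz":0,"spin":0,"hand":0.6},
    {"dx":0,"dy":0,"dz":0,"spin":0,"hand":0.6},
  ],
)

```text
t: 15.05
eef_pos: [0.5656, 0.0926, 0.3126]
ee_rot: [2.92, 1.569, -2.716]
force: [0.8, 0.9, 0.2]
width: 0.035
```

```bash
python3 ft.py
python3 - <<'E'
from h import *
st=status.get_state()
for n in("scene","wrist","side"):cv2.imwrite(f"pics/{n}11.png",viewer.grab_frame(n)[:,:,::-1])
crop("pics/wrist11.png","pics/wr11.png",200,60,240,220,2.7)
E
```

```text
th_rel 2.5925106090395387 r 39.065620095538755 Ft 0.20886011676351174 Fr 1.1393464293505273 fz 0.23083944200409962 M [ 0.03141055 -0.0290537 ] Mt 0.0074440404288047745 wid 0.03495932652847401 t 15.05
```

View pics/wr11.png

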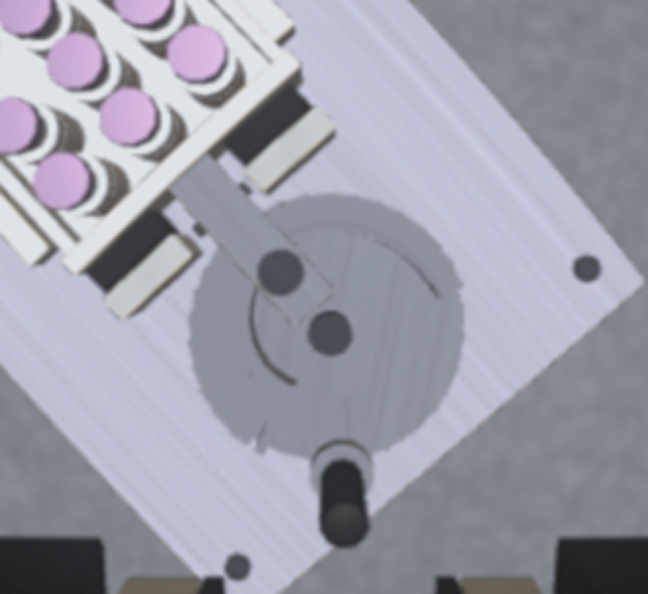

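View pics/scene11.png

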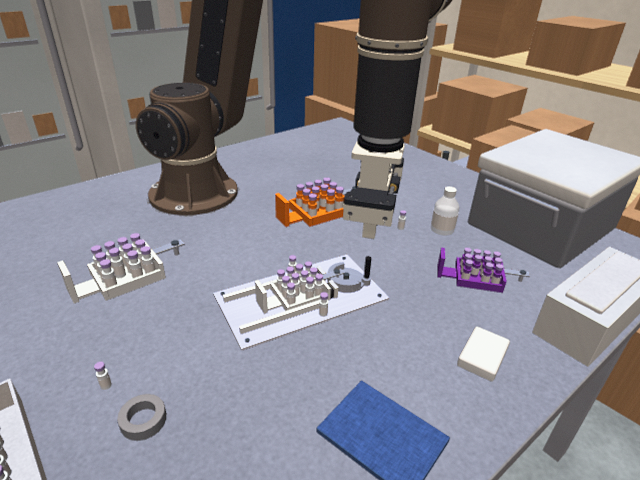

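Run:
```python
from h import *
P=[D(onz("wrist",200+u/2.7,60+v/2.7,z)) for u,v,z in((344,525,.07),(281,272,.034),(330,333,.018))]
print(P, "theta",1.8416-np.arctan2(P[0][1],P[0][0]-80), np.hypot(*(P[1]-P[2])))
```

```text
[array([113.4, -23.9]), array([60.4,  2. ]), array([81.8, -0.2])] theta 2.4626986224897465 21.51278689523977
```

```bash
python3 -c "
from station import arm
print(arm.job_done())"
```

```text
the job is handed in; nothing more can be done
None
```

I pushed the tray in to the seal, turned the cam clockwise to tight with the post held loosely between the fingers, opened the gripper, rose clear, and handed the job in at about 15 s.

- **Push:** Sliding took about 6 N. The push rose to 14 N at the seal, so the press there was roughly 7–8 N, with the pin in the cam's mouth.
- **Cam turn:** I stopped with about 9.0 N of tangential push on the post, which by the given figures means roughly 13 N on the seal. The torque of joint 1 agreed with that force (4.4 against 4.3 N m).
- **Disagreement:** The reported wrist moment was about twice what that force should give at the fingertips. I could not explain this, and relied on the force and joint torque.
- **Last look after release:** The cam was at about 2.46 rad and the pin about 21 mm from the axis; the limit is 24.5 mm, and the cam's given wall radius puts the pin at 20.9 mm. The wrist force was near zero. The other loose things I could see stood where they were; I compared them by eye only.
- **Pin distance:** After the push, the scene camera put it at about 20 mm and the wrist camera at about 22.5 mm. Both are inside the 25.5 mm limit.

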